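# Shake the tube block with the hand crank

## Task

Give the tubes in the hand-cranked shaker (the low beige box with the drilled aluminium tube block) their mixing: turn its crank clockwise, through the heavy stretch in each turn, until the block has come fully out for the second time, and leave the crank parked there, its arm pointing at the black mark and the block. Keep the pace steady: never faster than about half a turn a second, never running back; do not turn the round sample mill's crank.

Things in the scene. Friction and masses are not known exactly. Their poses are not given: they have to be found in the camera images.
- crank (a joint): Shaker crank angle, rad, growing clockwise from above, counting on past 6.283 a turn; starts at -2.8 to -1.4. At 0 (first time) and 6.283 (second) the arm points over the black mark at the block, then fully out, 24 mm beyond its innermost place. A spring makes the half turn before each heavy (peak 9 N at the knob, a quarter turn before), the other light (2.5 N). Friction holds it where left.
- crank_axis (a point): On the shaker's upright crank axis, 131 mm above the bench, level with the knob's middle. z up, x along the shaker to mark and block. At crank angle q the knob is at 60 mm*(cos q, -sin q, 0) in this frame. Fixed beige box, from 98 mm behind the axis to 280 mm ahead, 180 mm wide (dark end plates 210), 92 mm high; block and tube caps up to 107 mm high.
- crank_knob (a point): Centre of the shaker's crank knob: upright black cylinder, 24 mm in diameter, 44 mm tall (109 to 153 mm above the bench), on the end of the flat steel crank arm, 60 mm from the axis; arm's top at 107 mm. It spins freely on its pin (its x, y axes mean nothing), so a hand holding it from above need not turn.
- mill_knob (a point): Centre of the dark wooden knob (26 mm in diameter, 30 mm tall) on the crank of the round aluminium sample mill, a bystander fixed to the bench: 124 mm in diameter, 164 mm high over the knob, which is 50 mm from the mill's upright axis. Not to be moved.

How it is judged:
By the outcome, as a careful person would: the job done as asked, in the order asked, and still so for the second after the job is handed in, with the robot touching nothing.
It also fails if it takes over 59 s, if anything falls off the work surface, if the arm or the gripper's body presses on something with over 40 N, if the wrist force passes 120 N, or if a joint passes its speed limit or range.

## Robot

A 6-joint arm with a two-finger parallel gripper is mounted at the origin on the work surface. World frame = base frame: x ahead of the robot, y to its left, z up, the work surface at z = 0. Lengths are in m, angles in rad, forces in N, time in s.
With the tool pointing down it reaches from about 0.225 to 0.875 m from the base axis. Payload 3.4 kg.
Tool frame: the origin (TCP) lies midway between the tips of the shut fingers; the grasp point (between the pads) lies 19 mm behind it (manip.grasp_offset is the distance from the TCP to the grasp point, in m); x points along the fingers, y is the direction in which the jaws open and shut, and the axes are right-handed (so a half turn about x gives the same grasp; the last joint's range is limited). The gripper opens to 85 mm and grips with 20 to 120 N. Pads are 22 mm wide; open, the fingers measure 114 mm over their backs; the gripper's body (76 mm by 85 mm) begins 54 mm behind the grasp point. The pads swing forward as they close: fully open they stand 13 mm farther back than shut.
Start: joints at [-1.353, 0.276, 1.505, -0, 1.361, -0.121], TCP at [0.191, -0.542, 0.231] pointing down, gripper open.
Joint ranges: [-2.89, 2.89], [-0.75, 2.08], [0.22, 2.7], [-1.18, 4.32], [0.11, 2.71], [-2.7, 2.7]. Speed limits (rad/s): [2.57, 2.57, 3.14, 3.14, 3.14, 3.14].

## Interface

Orientations are given as a unit quaternion [w, x, y, z].
In Python, from rig import manip gives the robot as it stands.
- The arm moves only by the shell command python3 -m creep 'ROWS' [OPENING] [FORCE]. ROWS is a JSON object of lists of equal length, an entry for each row: "delta_pos": the shift along the tool's x, y, z in cm, a list of three; "dr": the turn, a rotation vector about the tool's x, y, z in rad, a list of three. In form: {"delta_pos": [[dx, dy, dz], ...], "dr": [[rx, ry, rz], ...]}. A call has 1 to 10 rows; each row is the pose to reach, as a shift and turn from the pose commanded when the call began, along the tool's axes at that moment; what a row does not reach only later rows make up. A row lasts 1/10 s, in which the tool goes at most 50 mm and 8.59 degrees, less where a joint would pass 70% of its speed; a pose out of reach is approached as far as the arm can. A call with a gripper value outside its range is refused whole. OPENING is the opening, from -1 (shut) to 1 (fully open), set as the call begins (- or left out, the last holds). The fingers move at their own pace and stop on an object; FORCE is the grip in N (left out, the last holds). Time passes only in rows, so rows that repeat a pose let the fingers close. It gives the time, the measured TCP pose, the force and the opening at its end, in the units of the state.
- manip.get_state(): the state, without advancing time (a new reading comes with each control period).
- manip.get_image(name): name is "scene" or "top" or "wrist"; returns a dict with "pixels" (400x640x3 uint8, blue, green, red), "depth" (400x640 float32, m along the optical axis (not along the pixel's ray), 0 where there is no reading), "intrinsics" (3x3 intrinsics, pixels), "rvec" (rotation vector, rad) and "tvec" (3), from world to camera coordinates, as OpenCV has them. Camera axes: x right, y down, z forward; pixel columns grow to the right and rows downward; lengths in m; the calibration is good to about 2 mm. A picture is of the moment at which its call begins.
- manip.sign_off(): hands the job in, once; it reports no verdict.
The state is a dict: "clock": time; "qpos": joint angles; "qd": joint speeds; "effort": joint torques, N m; "position": TCP position; "ee_rot": TCP orientation; "contact_force": force on the tool from outside, world axes, zero at the start; "moment": the same for the moment, N m; "width": finger opening in m.
Only numpy, scipy, OpenCV 4.12 (cv2) and the standard library are available. Lean on these libraries where they do the work, as an engineer would, in place of code of your own. Each camera call takes 0.05 s, during which the arm holds its last target. There are 200 camera calls.

## Working session

There is one attempt and no reset: what is moved stays moved. The work goes in short steps, Python scripts to look and compute and a shell command to move; the robot and the scene stay as the last step left them, time stands still between calls to the robot, and variables do not carry over. Pictures are saved under pics/ and viewed, about 8 in all and at most 12, crops included, and the job is handed in when it is done.

```bash
ls; mkdir -p pics; python3 - <<'E'
from rig import manip
import cv2,numpy as np,pickle
s=manip.get_state();print(s)
d={n:manip.get_image(n) for n in("scene","top")}
pickle.dump(d,open('v0.pkl','wb'))
for n in d: cv2.imwrite(f'pics/{n}0.png',d[n]["pixels"])
E
```

```text
pics
{'clock': 0.0, 'qpos': array([-1.35298344e+00,  2.76628004e-01,  1.50613847e+00, -3.87456972e-06,
        1.36069812e+00, -1.21023612e-01]), 'qd': array([ 0.00059905,  0.00082684, -0.00106342, -0.00093244,  0.00280166,
        0.00155135]), 'effort': array([-1.08271848e-03, -4.16780484e+01, -2.45807076e+01,  7.95891719e-05,
        1.09950654e-02, -2.12730595e-05]), 'position': array([ 0.19099013, -0.54179427,  0.23041876]), 'ee_rot': array([-0.11856378, -0.69694944, -0.11988576,  0.69701615]), 'contact_force': array([-0.20622175,  0.4089701 , -0.03654222]), 'moment': array([-0.02401045,  0.0471288 , -0.04854771]), 'width': 0.08568405383399065}
```

View pics/scene0.png

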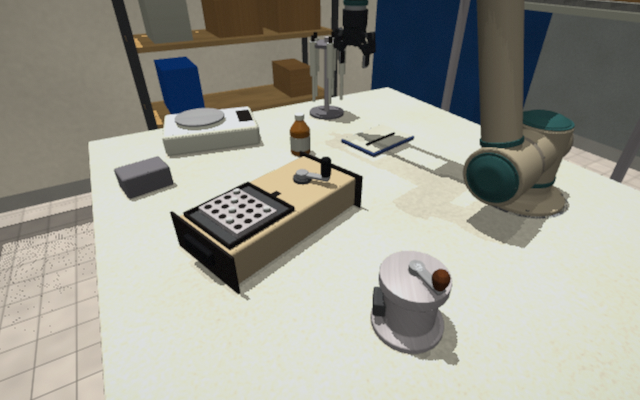

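View pics/top0.png

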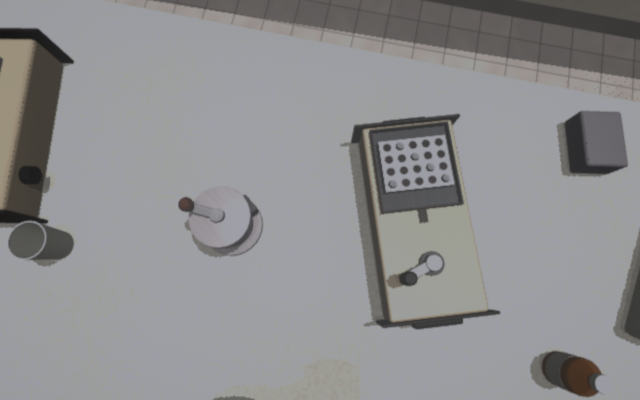

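The scene view shows one shaker (knob at 326,165, hub at 302,176, block at 240,208) and the mill at 412,300. In the top view the shaker hub is at about (434,263), the knob at (409,278), the mark at (423,215) and the mill knob at (186,204). Next I'll measure these.

```bash
cat > h.py <<'E'
import numpy as np,cv2
def cam(im):
    R=cv2.Rodrigues(np.asarray(im["rvec"],float))[0];t=np.asarray(im["tvec"],float).ravel();return R,t,np.asarray(im["intrinsics"])
def ray(im,u,v,z):
    R,t,K=cam(im);c=-R.T@t;d=R.T@np.linalg.solve(K,[u,v,1.]);return c+d*(z-c[2])/d[2]
def cloud(im):
    R,t,K=cam(im);D=im["depth"];v,u=np.indices(D.shape)
    P=np.stack([(u-K[0,2])/K[0,0]*D,(v-K[1,2])/K[1,1]*D,D],-1);W=(P-t)@R;W[D==0]=np.nan;return W
E
python3 - <<'E'
from h import *
import pickle
d=pickle.load(open('v0.pkl','rb'));np.set_printoptions(precision=4,suppress=True)
for n in d:
    W=cloud(d[n]);px=d[n]["pixels"].astype(int);R,t,K=cam(d[n]);print(n,'cam',-R.T@t)
    pts={"top":dict(knob=(409,278),hub=(434,263),mark=(423,215),bench=(300,250),box=(450,290),mill=(186,204),millc=(217,215),other=(40,100)),"scene":dict(knob=(326,161),hub=(302,176),mark=(276,194),mill=(440,279))}[n]
    for k,(u,v) in pts.items(): print(k,W[v,u],px[v,u])
    # hub: light neutral at z .1-.12 near ; knob z>.12 
    h=W[...,2]
    lo,hi=((380,220,470,310) if n=="top" else (285,145,345,195))[:2],None
    x0,y0,x1,y1=(380,220,470,310) if n=="top" else (285,145,345,195)
    sub=W[y0:y1,x0:x1];b=px[y0:y1,x0:x1]
    m=(sub[...,2]>.145)&(sub[...,2]<.165);print('knobtop',m.sum(),sub[m].mean(0),sub[m].min(0),sub[m].max(0))
    m=(sub[...,2]>.098)&(sub[...,2]<.125);print('arm/hub',m.sum(),sub[m].min(0),sub[m].max(0))
    # box top points z ~.092 and beige
    sat=px.max(-1)-px.min(-1)
    m=(abs(h-.092)<.005)&(W[...,0]<1)
    if n=="top":
        m[:,:300]=0;m[:,520:]=0
    c,sz,a=cv2.minAreaRect(W[m][:,:2].astype(np.float32));print('boxrect',m.sum(),c,sz,a)
E
```

```text
scene cam [0.8634 0.4481 0.5256]
knob [ 0.5036 -0.1711  0.1497] [21 18 17]
hub [ 0.5444 -0.2122  0.1021] [76 77 76]
mark [ 0.6181 -0.1969  0.0843] [28 30 33]
mill [0.5512 0.2228 0.1601] [22 43 76]
knobtop 63 [ 0.5044 -0.1738  0.1502] [ 0.4926 -0.1869  0.145 ] [ 0.5144 -0.166   0.1538]
arm/hub 269 [ 0.4915 -0.2376  0.0981] [ 0.5553 -0.1648  0.1247]
boxrect 2591 (-0.697569727897644, -1.0468244552612305) (3.203268051147461, 2.3140406608581543) 5.026133060455322
top cam [ 0.4601 -0.037   0.8163]
knob [ 0.5006 -0.1754  0.1532] [70 69 69]
hub [ 0.5381 -0.2236  0.109 ] [165 159 157]
mark [ 0.6241 -0.1963  0.0865] [73 74 77]
bench [0.5187 0.0203 0.0007] [167 160 159]
box [ 0.4994 -0.2661  0.0821] [153 159 158]
mill [0.5418 0.2131 0.1647] [62 68 88]
millc [0.5378 0.1655 0.1367] [148 143 142]
other [0.7048 0.6152 0.0553] [55 62 68]
knobtop 169 [ 0.5015 -0.1762  0.1525] [ 0.4906 -0.1888  0.1453] [ 0.513  -0.1657  0.1561]
arm/hub 405 [ 0.4905 -0.2372  0.0981] [ 0.5545 -0.1654  0.1237]
boxrect 4357 (0.6252424120903015, -0.1942528635263443) (0.38208121061325073, 0.20883476734161377) 18.62700080871582
```

```bash
python3 - <<'E'
from h import *
import pickle
from scipy.spatial.transform import Rotation as Ro
from rig import manip
d=pickle.load(open('v0.pkl','rb'));np.set_printoptions(precision=4,suppress=True)
W=cloud(d["top"]);h=W[...,2]
m=(h>.06)&(h<.125);m[:,:340]=0;m[:,505:]=0;m[:110]=0;m[330:]=0
c,sz,a=cv2.minAreaRect(W[m][:,:2].astype(np.float32));print('rect',c,sz,a)
W2=cloud(d["scene"]);h2=W2[...,2];r=np.hypot(W2[...,0]-.5385,W2[...,1]+.2232);print('hubmax',np.nanmax(h2[r<.012]),np.nanmax(h[np.hypot(W[...,0]-.5385,W[...,1]+.2232)<.012]))
m=(h>.103)&(h<.115)&(np.hypot(W[...,0]-.5385,W[...,1]+.2232)<.02);P=W[m][:,:2].astype(np.float32);print('hub',m.sum(),cv2.minEnclosingCircle(P),P.mean(0))
m=(W[...,0]<.55)&(W[...,1]<-.33)&(h>.02);print('bottle',W[m].min(0),W[m].max(0))
m=(W2[...,0]<.55)&(W2[...,1]<-.33)&(W2[...,1]>-.6)&(h2>.02)&(W2[...,0]>.25);print('bottle s',W2[m].min(0),W2[m].max(0))
T=Ro.from_quat(manip.get_state()["ee_rot"],scalar_first=True);print(T.as_matrix())
p=manip.get_state()["position"]
for g in([.501,-.1755,.231],[.501,-.1755,.116]):print((np.array(g)-p)@T.as_matrix()*100)
E
```

```text
rect (0.6252854466438293, -0.19378653168678284) (0.40658536553382874, 0.2092403769493103) 18.69462776184082
hubmax 0.10773375529011998 0.11053026677441292
hub 254 ((0.5374277830123901, -0.220869779586792), 0.017457390204072) [ 0.5382 -0.221 ]
bottle [ 0.3709 -0.6454  0.02  ] [ 0.5499 -0.3304  0.1338]
bottle s [ 0.3742 -0.5311  0.02  ] [ 0.4934 -0.3308  0.1309]
[[-0.0004  0.3324 -0.9431]
 [ 0.0016 -0.9431 -0.3324]
 [-1.     -0.0017 -0.0002]]
[ -0.0005 -24.2475 -41.4152]
[ 11.4995 -24.2284 -41.4129]
```

```bash
python3 -m creep '{"delta_pos":[[0,-1,-2],[0,-3,-5],[0,-5,-8],[0,-7,-12],[0,-9,-15],[0,-11,-19],[0,-13,-22],[0,-15,-25.5],[0,-17,-29],[0,-19,-32.5]],"dr":[[0,0,0],[0,0,0],[0,0,0],[0,0,0],[0,0,0],[0,0,0],[0,0,0],[0,0,0],[0,0,0],[0,0,0]]}' 1 60
python3 -m creep '{"delta_pos":[[0,-1.5,-2.5],[0,-3,-5],[0,-4.2,-7.2],[0,-5,-8.5],[0,-5.24,-8.9],[0,-5.24,-8.9],[0,-5.24,-8.9]],"dr":[[0,0,0],[0,0,0],[0,0,0],[0,0,0],[0,0,0],[0,0,0],[0,0,0]]}'
python3 - <<'E'
from h import *
from rig import manip
im=manip.get_image("wrist");cv2.imwrite('pics/w1.png',im["pixels"])
W=cloud(im);s=manip.get_state();print(s["position"],s["clock"],s["qpos"])
h=W[...,2];m=(h>.143)&(h<.16)&(np.hypot(W[...,0]-.5,W[...,1]+.176)<.03);P=W[m]
print(m.sum(),P.mean(0),cv2.minEnclosingCircle(P[:,:2].astype(np.float32)))
E
```

```text
clock: 1.1
position: [0.4351, -0.2536, 0.231]
ee_rot: [-0.119, -0.697, -0.119, 0.697]
contact_force: [0.3, 0.1, 0.8]
width: 0.0854
clock: 1.8
position: [0.5004, -0.1769, 0.2312]
ee_rot: [-0.119, -0.697, -0.119, 0.697]
contact_force: [-0.1, -0.6, 0.1]
width: 0.0855
[ 0.50032653 -0.17694503  0.23122627] 1.85 [-4.70579500e-01  2.09442629e-01  1.59691750e+00 -7.40906494e-04
  1.33557898e+00  7.62633452e-01]
669 [ 0.50324198 -0.1764563   0.15270494] ((0.5016308426856995, -0.17727325856685638), 0.012115678749978542)
```

View pics/w1.png

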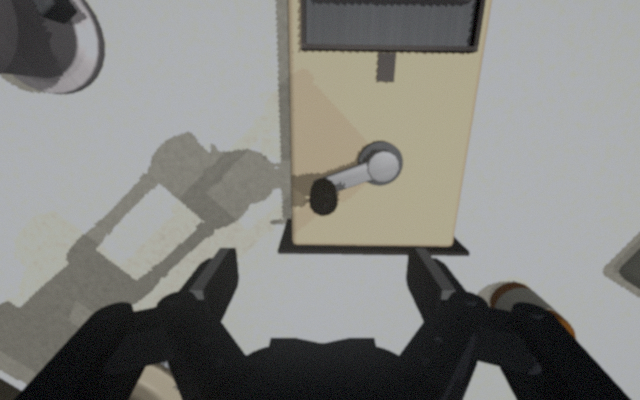

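The wrist view shows the knob at (323,196), the hub at (383,163) and the mark at (387,67). The knob centre is (0.5016, -0.1772) with a 12.1 mm radius, about 1 mm from the TCP. Descending.

```bash
python3 -m creep '{"delta_pos":[[1.5,0,-0.1],[3.5,0,-0.1],[5.5,0,-0.1],[7.5,0,-0.1],[9.3,0,-0.1],[10.6,0,-0.1],[11.3,0,-0.1],[11.5,0,-0.1],[11.5,0,-0.1],[11.5,0,-0.1]],"dr":[[0,0,0],[0,0,0],[0,0,0],[0,0,0],[0,0,0],[0,0,0],[0,0,0],[0,0,0],[0,0,0],[0,0,0]]}'
python3 -m creep '{"delta_pos":[[0,0,0],[0,0,0],[0,0,0],[0,0,0],[0,0,0],[0,0,0],[0,0,0],[0,0,0],[0,0,0],[0,0,0]],"dr":[[0,0,0],[0,0,0],[0,0,0],[0,0,0],[0,0,0],[0,0,0],[0,0,0],[0,0,0],[0,0,0],[0,0,0]]}' -1 70
python3 - <<'E'
from h import *
from rig import manip
from scipy.spatial.transform import Rotation as Ro
np.set_printoptions(precision=2,suppress=True)
s=manip.get_state();p=s["position"];print(p,s["contact_force"],s["width"],s["clock"])
A=np.array([.538,-.2225]);yaw=np.radians(18.5)
v=p[:2]-A;print('r',np.hypot(*v),'q',-(np.arctan2(v[1],v[0])-yaw))
T=Ro.from_quat(s["ee_rot"],scalar_first=True).as_matrix()
q0=-(np.arctan2(v[1],v[0])-yaw)
for k in range(0,11):
    q=q0+np.radians(6)*k;t=yaw-q
    g=np.r_[A+.06*np.array([np.cos(t),np.sin(t)]),p[2]];print(k,round(q,3),(g-p)@T*100)
E
```

```text
clock: 2.85
position: [0.5024, -0.1763, 0.1171]
ee_rot: [0.119, 0.697, 0.119, -0.697]
contact_force: [0.3, -0.4, -0.0]
width: 0.0853
clock: 3.85
position: [0.5025, -0.1768, 0.1168]
ee_rot: [0.12, 0.697, 0.118, -0.697]
contact_force: [-0.4, -5.1, 4.7]
width: 0.022
[ 0.5  -0.18  0.12] [-0.41 -5.1   4.7 ] 0.02197690513424318 3.85
r 0.057831420687760995 q -1.9086721671964089
0 -1.909 [-0.   -0.21  0.07]
1 -1.804 [-0.   -0.37 -0.54]
2 -1.699 [-0.   -0.48 -1.16]
3 -1.595 [-0.   -0.51 -1.78]
4 -1.49 [ 0.   -0.49 -2.41]
5 -1.385 [ 0.   -0.39 -3.03]
6 -1.28 [ 0.   -0.23 -3.64]
7 -1.176 [ 0.   -0.01 -4.23]
8 -1.071 [ 0.    0.27 -4.79]
9 -0.966 [ 0.    0.61 -5.32]
10 -0.861 [ 0.01  1.   -5.81]
```

```bash
cat > plan.py <<'E'
# usage: plan.py Ax Ay q_last q_list ; prints tool-frame deltas (cm) from commanded q_last
import sys,numpy as np
from scipy.spatial.transform import Rotation as Ro
from rig import manip
s=manip.get_state();T=Ro.from_quat([.119,.697,.119,-.697],scalar_first=True).as_matrix();yaw=np.radians(18.5)
def go(A,cmd,qs):
    for q in qs:
        t=yaw-np.radians(q);g=np.r_[np.array(A)+.06*np.array([np.cos(t),np.sin(t)]),0]
        d=(g-np.r_[cmd,0])@T*100;print(q,'[0,%.2f,%.2f],'%(d[1],d[2]),end=' ')
    print()
def meas(A):
    v=s["position"][:2]-np.array(A);q=yaw-np.arctan2(v[1],v[0]);F=s["contact_force"];u=v/np.hypot(*v)
    print('r %.4f q %.1f'%(np.hypot(*v),np.degrees(q)),'Frad %.1f Ftan(cw) %.1f Fz %.1f'%(F[:2]@u,F[0]*u[1]-F[1]*u[0],F[2]),s["position"],s["clock"],s["width"])
E
python3 -c "
from plan import *
A=(.5392,-.224);meas(A);go(A,(.5024,-.1765),[-108,-105,-101,-96,-90,-84,-78,-72,-66,-60])"
```

```text
r 0.0598 q -109.4 Frad -3.8 Ftan(cw) -3.5 Fz 4.7 [ 0.50250779 -0.17684065  0.11684988] 3.85 0.02197690513424318
-108 [0,-0.03,-0.13], -105 [0,-0.12,-0.43], -101 [0,-0.20,-0.84], -96 [0,-0.27,-1.36], -90 [0,-0.30,-1.99], -84 [0,-0.25,-2.61], -78 [0,-0.15,-3.23], -72 [0,0.02,-3.84], -66 [0,0.26,-4.42], -60 [0,0.55,-4.97],
```

```bash
python3 -m creep '{"delta_pos":[[0,-0.03,-0.13],[0,-0.12,-0.43],[0,-0.2,-0.84],[0,-0.27,-1.36],[0,-0.3,-1.99],[0,-0.25,-2.61],[0,-0.15,-3.23],[0,0.02,-3.84],[0,0.26,-4.42],[0,0.55,-4.97]],"dr":[[0,0,0],[0,0,0],[0,0,0],[0,0,0],[0,0,0],[0,0,0],[0,0,0],[0,0,0],[0,0,0],[0,0,0]]}'
python3 -c "
from plan import *
A=(.5392,-.224);meas(A);t=yaw+np.radians(60);c=np.array(A)+.06*np.array([np.cos(t),np.sin(t)]);print(c);go(A,c,range(-54,6,6));go((.538,-.2225),c,range(-54,6,6))"
```

```text
clock: 4.85
position: [0.5468, -0.1633, 0.1167]
ee_rot: [-0.118, -0.694, -0.121, 0.7]
contact_force: [-9.2, -0.9, 11.9]
width: 0.0224
r 0.0611 q -64.4 Frad -2.0 Ftan(cw) -9.0 Fz 11.9 [ 0.54679413 -0.16334419  0.11668969] 4.85 0.02236480369281768
[ 0.55116208 -0.16520452]
-54 [0,0.35,-0.52], -48 [0,0.75,-1.00], -42 [0,1.20,-1.44], -36 [0,1.70,-1.83], -30 [0,2.23,-2.16], -24 [0,2.79,-2.44], -18 [0,3.38,-2.65], -12 [0,3.99,-2.81], -6 [0,4.61,-2.90], 0 [0,5.24,-2.92], 
-54 [0,0.17,-0.46], -48 [0,0.57,-0.94], -42 [0,1.02,-1.38], -36 [0,1.52,-1.76], -30 [0,2.05,-2.10], -24 [0,2.61,-2.38], -18 [0,3.20,-2.59], -12 [0,3.81,-2.74], -6 [0,4.43,-2.83], 0 [0,5.06,-2.86],
```

```bash
python3 -m creep '{"delta_pos":[[0,0.35,-0.52],[0,0.75,-1.0],[0,1.2,-1.44],[0,1.7,-1.83],[0,2.23,-2.16],[0,2.79,-2.44],[0,3.38,-2.65],[0,3.99,-2.81],[0,4.61,-2.9],[0,5.24,-2.92]],"dr":[[0,0,0],[0,0,0],[0,0,0],[0,0,0],[0,0,0],[0,0,0],[0,0,0],[0,0,0],[0,0,0],[0,0,0]]}'
python3 -c "
from plan import *
A=(.5392,-.224);meas(A);t=yaw;c=np.array(A)+.06*np.array([np.cos(t),np.sin(t)]);print(c);go(A,c,range(6,66,6))"
```

```text
clock: 5.85
position: [0.596, -0.1996, 0.1169]
ee_rot: [0.116, 0.698, 0.122, -0.696]
contact_force: [0.4, 7.5, 7.4]
width: 0.0219
r 0.0618 q -4.7 Frad 3.3 Ftan(cw) -6.7 Fz 7.4 [ 0.59598832 -0.19961452  0.11686949] 5.85 0.021915850876368485
[ 0.59609942 -0.20496172]
6 [0,0.63,0.04], 12 [0,1.25,0.15], 18 [0,1.85,0.32], 24 [0,2.43,0.56], 30 [0,2.99,0.85], 36 [0,3.51,1.20], 42 [0,3.99,1.60], 48 [0,4.43,2.05], 54 [0,4.82,2.55], 60 [0,5.15,3.08],
```

```bash
python3 -m creep '{"delta_pos":[[0,0.63,0.04],[0,1.25,0.15],[0,1.85,0.32],[0,2.43,0.56],[0,2.99,0.85],[0,3.51,1.2],[0,3.99,1.6],[0,4.43,2.05],[0,4.82,2.55],[0,5.15,3.08]],"dr":[[0,0,0],[0,0,0],[0,0,0],[0,0,0],[0,0,0],[0,0,0],[0,0,0],[0,0,0],[0,0,0],[0,0,0]]}'
python3 -c "
from plan import *
A=(.5392,-.224);meas(A);t=yaw-np.radians(60);c=np.array(A)+.06*np.array([np.cos(t),np.sin(t)]);print(c);go(A,c,range(66,126,6))"
```

```text
clock: 6.85
position: [0.5865, -0.262, 0.117]
ee_rot: [0.119, 0.699, 0.119, -0.695]
contact_force: [5.7, 0.1, 3.4]
width: 0.0222
r 0.0607 q 57.3 Frad 4.4 Ftan(cw) -3.6 Fz 3.4 [ 0.5864686  -0.26200308  0.11697149] 6.85 0.022239954397944014
[ 0.58413734 -0.2637572 ]
66 [0,0.28,0.56], 72 [0,0.49,1.15], 78 [0,0.65,1.76], 84 [0,0.73,2.38], 90 [0,0.76,3.01], 96 [0,0.72,3.64], 102 [0,0.61,4.26], 108 [0,0.44,4.86], 114 [0,0.20,5.44], 120 [0,-0.09,6.00],
```

```bash
python3 -m creep '{"delta_pos":[[0,0.28,0.56],[0,0.49,1.15],[0,0.65,1.76],[0,0.73,2.38],[0,0.76,3.01],[0,0.72,3.64],[0,0.61,4.26],[0,0.44,4.86],[0,0.2,5.44],[0,-0.09,6.0]],"dr":[[0,0,0],[0,0,0],[0,0,0],[0,0,0],[0,0,0],[0,0,0],[0,0,0],[0,0,0],[0,0,0],[0,0,0]]}'
python3 -c "
from plan import *
A=(.5392,-.224);meas(A);t=yaw-np.radians(120);c=np.array(A)+.06*np.array([np.cos(t),np.sin(t)]);print(c);go(A,c,range(126,186,6))"
```

```text
clock: 7.85
position: [0.5267, -0.2815, 0.1168]
ee_rot: [0.119, 0.698, 0.119, -0.697]
contact_force: [3.8, 0.2, 5.7]
width: 0.022
r 0.0589 q 120.8 Frad -1.0 Ftan(cw) -3.7 Fz 5.7 [ 0.52668978 -0.28151752  0.11684908] 7.85 0.021958214672791233
[ 0.52723792 -0.28279548]
126 [0,-0.35,0.52], 132 [0,-0.75,1.00], 138 [0,-1.20,1.44], 144 [0,-1.70,1.83], 150 [0,-2.23,2.16], 156 [0,-2.79,2.44], 162 [0,-3.38,2.65], 168 [0,-3.99,2.81], 174 [0,-4.61,2.90], 180 [0,-5.24,2.92],
```

```bash
python3 -m creep '{"delta_pos":[[0,-0.35,0.52],[0,-0.75,1.0],[0,-1.2,1.44],[0,-1.7,1.83],[0,-2.23,2.16],[0,-2.79,2.44],[0,-3.38,2.65],[0,-3.99,2.81],[0,-4.61,2.9],[0,-5.24,2.92]],"dr":[[0,0,0],[0,0,0],[0,0,0],[0,0,0],[0,0,0],[0,0,0],[0,0,0],[0,0,0],[0,0,0],[0,0,0]]}'
python3 -c "
from plan import *
A=(.5392,-.224);meas(A);t=yaw-np.pi;c=np.array(A)+.06*np.array([np.cos(t),np.sin(t)]);print(c);go(A,c,range(186,246,6))
from scipy.optimize import least_squares as L
P=np.array([[.5025,-.1768],[.5468,-.1633],[.596,-.1996],[.5865,-.262],[.5267,-.2815],s['position'][:2]])
for f in (lambda x:np.hypot(*(P-x[:2]).T)-.06, lambda x:np.hypot(*(P-x[:2]).T)-x[2]): r=L(f,[.539,-.224,.06]);print(r.x,r.fun)
meas(r.x[:2])"
```

```text
clock: 8.85
position: [0.4841, -0.2432, 0.1169]
ee_rot: [0.12, 0.699, 0.118, -0.695]
contact_force: [8.4, -3.0, 1.5]
width: 0.0225
r 0.0583 q 179.2 Frad -7.0 Ftan(cw) -5.7 Fz 1.5 [ 0.48413942 -0.24323989  0.11689368] 8.85 0.022457231412996402
[ 0.48230058 -0.24303828]
186 [0,-0.63,-0.04], 192 [0,-1.25,-0.15], 198 [0,-1.85,-0.32], 204 [0,-2.43,-0.56], 210 [0,-2.99,-0.85], 216 [0,-3.51,-1.20], 222 [0,-3.99,-1.60], 228 [0,-4.43,-2.05], 234 [0,-4.82,-2.55], 240 [0,-5.15,-3.08], 
[ 0.54073364 -0.22308856  0.06      ] [3.70013898e-05 9.55286247e-05 5.06743850e-05 7.21267115e-05
 7.36161936e-05 7.47997224e-05]
[ 0.54073438 -0.22309279  0.06006744] [-2.67007108e-05  3.22275117e-05 -1.57888253e-05  1.38394131e-06
  2.23710112e-06  6.64109868e-06]
r 0.0601 q 178.9 Frad -6.9 Ftan(cw) -5.7 Fz 1.5 [ 0.48413942 -0.24323989  0.11689368] 8.85 0.022457231412996402
```

```bash
python3 -c "
from plan import *
go((.5407,-.2231),(.4823,-.24304),range(186,246,6))"
```

```text
186 [0,-0.66,-0.21], 192 [0,-1.28,-0.32], 198 [0,-1.88,-0.49], 204 [0,-2.47,-0.73], 210 [0,-3.02,-1.02], 216 [0,-3.54,-1.37], 222 [0,-4.03,-1.77], 228 [0,-4.46,-2.22], 234 [0,-4.85,-2.72], 240 [0,-5.18,-3.25],
```

```bash
python3 -m creep '{"delta_pos":[[0,-0.64,-0.1],[0,-1.27,-0.27],[0,-1.88,-0.49],[0,-2.47,-0.73],[0,-3.02,-1.02],[0,-3.54,-1.37],[0,-4.03,-1.77],[0,-4.46,-2.22],[0,-4.85,-2.72],[0,-5.18,-3.25]],"dr":[[0,0,0],[0,0,0],[0,0,0],[0,0,0],[0,0,0],[0,0,0],[0,0,0],[0,0,0],[0,0,0],[0,0,0]]}'
python3 -c "
from plan import *
A=(.5407,-.2231);meas(A);t=yaw-np.radians(240);c=np.array(A)+.06*np.array([np.cos(t),np.sin(t)]);print(c);go(A,c,range(246,306,6))"
```

```text
clock: 9.85
position: [0.4939, -0.1855, 0.1168]
ee_rot: [-0.122, -0.696, -0.118, 0.698]
contact_force: [-2.4, -9.2, 5.9]
width: 0.022
r 0.0600 q -122.8 Frad -3.9 Ftan(cw) -8.7 Fz 5.9 [ 0.49389699 -0.18553864  0.11679215] 9.85 0.02198312248437061
[ 0.49576266 -0.1833428 ]
246 [0,-0.28,-0.56], 252 [0,-0.49,-1.15], 258 [0,-0.65,-1.76], 264 [0,-0.73,-2.38], 270 [0,-0.76,-3.01], 276 [0,-0.72,-3.64], 282 [0,-0.61,-4.26], 288 [0,-0.44,-4.86], 294 [0,-0.20,-5.44], 300 [0,0.09,-6.00],
```

```bash
python3 -m creep '{"delta_pos":[[0,-0.28,-0.56],[0,-0.49,-1.15],[0,-0.65,-1.76],[0,-0.73,-2.38],[0,-0.76,-3.01],[0,-0.72,-3.64],[0,-0.61,-4.26],[0,-0.44,-4.86],[0,-0.2,-5.44],[0,0.09,-6.0]],"dr":[[0,0,0],[0,0,0],[0,0,0],[0,0,0],[0,0,0],[0,0,0],[0,0,0],[0,0,0],[0,0,0],[0,0,0]]}'
python3 -c "
from plan import *
A=(.5407,-.2231);meas(A);t=yaw-np.radians(300);c=np.array(A)+.06*np.array([np.cos(t),np.sin(t)]);print(c);go(A,c,[306,312,318,324,330,336,341,345,348,350])"
```

```text
clock: 10.85
position: [0.5465, -0.1633, 0.1167]
ee_rot: [-0.118, -0.693, -0.12, 0.701]
contact_force: [-9.5, -0.2, 13.8]
width: 0.0225
r 0.0601 q -65.9 Frad -1.1 Ftan(cw) -9.4 Fz 13.8 [ 0.54652669 -0.16330775  0.11665728] 10.85 0.022501693032376712
[ 0.55266208 -0.16430452]
306 [0,0.35,-0.52], 312 [0,0.75,-1.00], 318 [0,1.20,-1.44], 324 [0,1.70,-1.83], 330 [0,2.23,-2.16], 336 [0,2.79,-2.44], 341 [0,3.28,-2.62], 345 [0,3.69,-2.74], 348 [0,3.99,-2.81], 350 [0,4.20,-2.84],
```

```bash
python3 -m creep '{"delta_pos":[[0,0.35,-0.52],[0,0.75,-1.0],[0,1.2,-1.44],[0,1.7,-1.83],[0,2.23,-2.16],[0,2.79,-2.44],[0,3.28,-2.62],[0,3.69,-2.74],[0,3.99,-2.81],[0,4.2,-2.84]],"dr":[[0,0,0],[0,0,0],[0,0,0],[0,0,0],[0,0,0],[0,0,0],[0,0,0],[0,0,0],[0,0,0],[0,0,0]]}'
python3 - <<'E'
from plan import *
from h import *
import pickle
A=(.5407,-.2231);meas(A)
d=pickle.load(open('v0.pkl','rb'));im=d["top"]
px=im["pixels"];hsv=cv2.cvtColor(px,cv2.COLOR_BGR2HSV);W=cloud(im);h=W[...,2]
# beige top surface strip: edges across box, at axis-frame stations, from colour on plane z=.09
e=np.array([np.cos(yaw),np.sin(yaw)]);n=np.array([-e[1],e[0]])
m=(h>.075)&(h<.1)&(W[...,1]<0)&(W[...,1]>-.45)
a=(W[...,:2]-A)@e;b=(W[...,:2]-A)@n
L=[];Rr=[]
for x in np.arange(-.08,.26,.006):
    k=m&(abs(a-x)<.004)&(abs(b)<.13)
    if k.sum()>10:L.append((x,b[k].max()));Rr.append((x,b[k].min()))
for S in(L,Rr):
    S=np.array(S);f=np.polyfit(*S.T,1);r=S[:,1]-np.polyval(f,S[:,0]);g=abs(r)<.003;f=np.polyfit(*S[g].T,1);print('edge slope deg',np.degrees(f[0]),'off',f[1],g.sum(),len(S))
# bright block: aluminium region centroid; mark
mk=m&(abs(b)<.03)&(a>.06)&(a<.12)&(px.max(-1)<110);print('dark mark/frame',mk.sum())
for lo in np.arange(.06,.12,.006):
    k=m&(abs(b)<.03)&(a>=lo)&(a<lo+.006)&(px.max(-1)<110)
    if k.sum():print(round(lo,3),k.sum(),b[k].min(),b[k].max(),b[k].mean())
E
```

```text
clock: 11.85
position: [0.5908, -0.1901, 0.1168]
ee_rot: [-0.116, -0.696, -0.122, 0.698]
contact_force: [-0.7, 7.8, 10.5]
width: 0.0224
r 0.0600 q -14.9 Frad 3.7 Ftan(cw) -6.9 Fz 10.5 [ 0.59082542 -0.19007234  0.11679516] 11.85 0.022352277757877605
edge slope deg 0.1279088141355822 off 0.08996348450225376 57 57
edge slope deg 0.07503826198853081 off -0.08830047174105107 57 57
dark mark/frame 455
0.072 14 -0.006931518978078519 0.0069078557072452685 -0.00019086179151458514
0.078 29 -0.007428870581955495 0.008076001171223469 0.0003999950649096553
0.084 28 -0.007316509421567354 0.00839986998056249 0.0009547620048380971
0.09 27 -0.007001683601499895 0.008138018910468 0.0005685659419449532
0.096 82 -0.029140204977196205 0.0294016820195129 0.0012495414436104674
0.102 78 -0.02925997885283524 0.028724516422816315 -0.0006593140635897088
0.108 98 -0.029734018328153176 0.029969870936876048 0.0007046857928663349
0.114 99 -0.029112840745217687 0.029941227966705408 0.00023432899371027258
```

```bash
python3 -c "
from plan import *
A=(.5407,-.2231);t=yaw-np.radians(350);c=np.array(A)+.06*np.array([np.cos(t),np.sin(t)]);print(c);go(A,c,[352,354,356,358,359,360,361,362,363,364])"
```

```text
[ 0.59342903 -0.19447047]
352 [0,0.21,-0.03], 354 [0,0.42,-0.05], 356 [0,0.62,-0.07], 358 [0,0.83,-0.07], 359 [0,0.94,-0.08], 360 [0,1.04,-0.08], 361 [0,1.15,-0.07], 362 [0,1.25,-0.07], 363 [0,1.36,-0.06], 364 [0,1.46,-0.05],
```

```bash
python3 -m creep '{"delta_pos":[[0,0.21,-0.03],[0,0.42,-0.05],[0,0.62,-0.07],[0,0.83,-0.07],[0,0.94,-0.08],[0,1.04,-0.08],[0,1.04,-0.08],[0,1.04,-0.08]],"dr":[[0,0,0],[0,0,0],[0,0,0],[0,0,0],[0,0,0],[0,0,0],[0,0,0],[0,0,0]]}'
python3 -c "
from plan import *
meas((.5407,-.2231))"
```

```text
clock: 12.65
position: [0.596, -0.1999, 0.1168]
ee_rot: [-0.117, -0.697, -0.121, 0.697]
contact_force: [1.7, 6.3, 9.6]
width: 0.0222
r 0.0600 q -4.2 Frad 4.0 Ftan(cw) -5.1 Fz 9.6 [ 0.5960473  -0.19990947  0.11682585] 12.65 0.02222620722248318
```

```bash
python3 -m creep '{"delta_pos":[[0,0.12,0],[0,0.24,0.01],[0,0.36,0.02],[0,0.46,0.03],[0,0.46,0.03],[0,0.46,0.03]],"dr":[[0,0,0],[0,0,0],[0,0,0],[0,0,0],[0,0,0],[0,0,0]]}'
python3 -c "
from plan import *
meas((.5407,-.2231))"
```

```text
clock: 13.25
position: [0.5978, -0.2045, 0.1168]
ee_rot: [0.117, 0.697, 0.121, -0.697]
contact_force: [2.1, 6.4, 8.8]
width: 0.0221
r 0.0600 q 0.4 Frad 4.0 Ftan(cw) -5.5 Fz 8.8 [ 0.5977898  -0.20449473  0.11684489] 13.25 0.02209263830424783
```

```bash
python3 -m creep '{"delta_pos":[[0,-0.1,0],[0,-0.2,0],[0,-0.3,0],[0,-0.3,0],[0,-0.3,0]],"dr":[[0,0,0],[0,0,0],[0,0,0],[0,0,0],[0,0,0]]}'
python3 -c "
from plan import *
meas((.5407,-.2231))"
```

```text
clock: 13.75
position: [0.5977, -0.2044, 0.1169]
ee_rot: [0.119, 0.698, 0.119, -0.696]
contact_force: [4.0, 0.4, 5.9]
width: 0.0225
r 0.0600 q 0.3 Frad 3.9 Ftan(cw) 0.9 Fz 5.9 [ 0.59772825 -0.20436725  0.11690404] 13.75 0.022533915229721972
```

Tangential force is now near zero and the crank is still in place. I'll open the jaws, then rise.

```bash
python3 -m creep '{"delta_pos":[[0,0,0],[0,0,0],[0,0,0],[0,0,0],[0,0,0],[0,0,0],[0,0,0],[0,0,0],[0,0,0],[0,0,0]],"dr":[[0,0,0],[0,0,0],[0,0,0],[0,0,0],[0,0,0],[0,0,0],[0,0,0],[0,0,0],[0,0,0],[0,0,0]]}' 1
python3 -m creep '{"delta_pos":[[-1,0,0],[-2.5,0,0],[-4.5,0,0],[-6.5,0,0],[-8.5,0,0],[-10.5,0,0],[-11.5,0,0],[-12,0,0],[-12,0,0],[-12,0,0]],"dr":[[0,0,0],[0,0,0],[0,0,0],[0,0,0],[0,0,0],[0,0,0],[0,0,0],[0,0,0],[0,0,0],[0,0,0]]}'
python3 - <<'E'
from h import *
from rig import manip
im=manip.get_image("wrist");cv2.imwrite('pics/w2.png',im["pixels"])
W=cloud(im);h=W[...,2];A=np.array([.5407,-.2231])
m=(h>.143)&(h<.16)&(np.hypot(W[...,0]-.597,W[...,1]+.204)<.03);c,r=cv2.minEnclosingCircle(W[m][:,:2].astype(np.float32));v=np.array(c)-A
print(m.sum(),c,r,np.hypot(*v),'q',18.6-np.degrees(np.arctan2(v[1],v[0])),manip.get_state()["contact_force"])
cv2.imwrite('pics/t2.png',cv2.resize(manip.get_image("top")["pixels"][100:340,330:510],None,fx=2.5,fy=2.5))
E
```

```text
clock: 14.75
position: [0.5974, -0.2049, 0.1163]
ee_rot: [0.119, 0.697, 0.119, -0.697]
contact_force: [-0.1, 0.1, 0.8]
width: 0.0857
clock: 15.75
position: [0.5969, -0.2047, 0.2354]
ee_rot: [-0.119, -0.696, -0.12, 0.697]
contact_force: [0.2, 0.4, -0.6]
width: 0.0853
651 (0.596869170665741, -0.204595685005188) 0.012046445161104202 0.059138696356145395 q 0.36610160384790547 [-0.21674182 -0.10915251 -0.59295245]
```

View pics/w2.png

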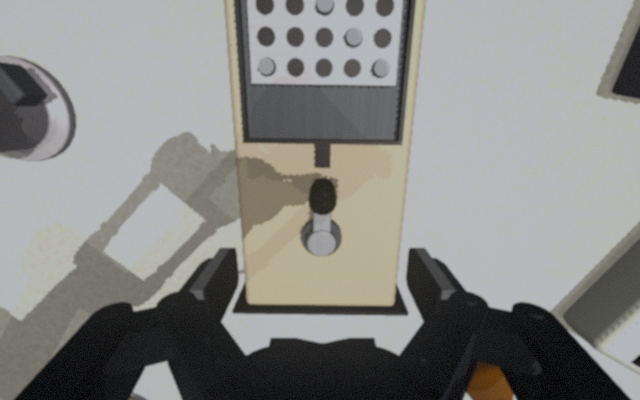

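The wrist view shows the knob (322,195) directly between the hub (321,240) and the mark (322,155), so the crank is parked. The camera gives q ≈ +0.4°, and the gripper is open well above the shaker and touching nothing.

```bash
python3 -c "
from rig import manip
print(manip.sign_off())"
```

```text
the job is handed in; nothing more can be done
None
```

The shaker's crank is parked at the second fully-out position, and the job is handed in. I gripped the knob from above and turned it clockwise from about -109°, through both heavy stretches. The pace was about 1 rad/s (a sixth of a turn a second), slowing at the end.

- **Crank position:** the camera put it about 0.4° past the mark after release. In the wrist view, hub, knob and mark line up with the block.
- **Running back:** I eased the arm's command back 3 mm before opening the jaws to take the load off the knob. Measured at the gripper, the crank moved by about 0.1°.
- **Forces and time:** forces read at the end of each move stayed under about 17 N. The clock stood at about 16 s when I handed in.
- **Robot clear:** the gripper was open with its fingertips about 235 mm above the bench, and the contact force was close to zero.
- **Mill:** I never moved the gripper near it, but I did not measure its crank again at the end.
- **Disagreement:** the first camera estimate of the crank axis was about 2 mm off. I corrected it during the turn by fitting a circle to the measured positions. That fit gave a 60.07 mm radius, against the 60 mm given.

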